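Find the worn caliper slide pin by its play and scrap it

TASK

One of the four slide pins standing in the two grey brake-caliper carriers is worn. Find it by rocking the pin heads gently from side to side where they stand, feeling with a light push (about 5 N) how far each gives before it meets its bore; then draw out the worn pin and stand it upright, fully down, in any hole of the red rack. Leave the sound pins seated in their bores, do not force any pin (10 N on a head is too much), and do not disturb the other things on the trolley.

Things in the scene. Friction and masses are not known exactly. Their poses are not given: they have to be found in the camera images.
- carrier_1_bore_a (a point): centre of the mouth of a bore, at the boss's top face, 62 mm above the trolley (at carrier x = -60 mm). A slide pin stands upright in it at the start: a collar 34 mm across and 5 mm thick resting on the boss, on that a round brass head 18 mm across and 30 mm high (head's middle 20 mm and its top 35 mm above this point), below the collar a steel shank 45 mm long hidden in the bore; 0.1 to 0.16 kg
- carrier_1_bore_b (a point): mouth of the carrier's other bore (at its x = +60 mm), with a slide pin of the same look standing in it. Of all pins: a sound one has a 19 mm shank and its head, pushed sideways at its middle, rocks about 1 to 3 mm in all from one side to the other; the worn one has a 15 mm shank and rocks 5 to 11 mm in all
- carrier_2_bore_a (a point): mouth of a bore of carrier_2 (at its x = -60 mm), with a slide pin of the same look. Of all pins: a light sideways push of about 5 N on the head shows the play; over 10 N on the head (18 N between pin and bore) scores the bore
- carrier_2_bore_b (a point): mouth of the other bore of carrier_2 (at its x = +60 mm), with a slide pin of the same look. Which of the four pins is worn changes from time to time and cannot be seen
- carrier_1: a grey cast brake-caliper carrier, fixed: two eight-sided upright bosses 42 mm across, tops 62 mm above the trolley, 120 mm apart, joined by a web 22 mm wide and 38 mm high; feet 62 mm wide. Each boss has a eight-sided bore 20 mm wide and 50 mm deep with a slide pin in it. Origin: on the trolley top, midway between the bosses, which lie at x = -60 and +60 mm; z up
- carrier_2: the other caliper carrier, same shape and same origin
- rack: the red scrap rack, a fixed plastic block 170 x 70 x 60 mm (along its x, y, z); origin under its centre, z up. Three open holes in its top, 22 mm square and 52 mm deep, at x = -53, 0 and +53 mm; a pin put in one rests with its collar on the rack's top, its head's top then 95 mm above the trolley
- rack_hole0 (a point): centre of the mouth of a hole of the red rack, at its top face, 60 mm above the trolley (hole at rack x = -53 mm)
- rack_hole1 (a point): centre of the mouth of a hole of the red rack, at its top face, 60 mm above the trolley (hole at rack x = 0 mm)
- rack_hole2 (a point): centre of the mouth of a hole of the red rack, at its top face, 60 mm above the trolley (hole at rack x = 53 mm)
- socket_small: bystander: steel socket standing, 24 mm across, 32 mm high; origin under its centre
- socket_large: bystander: steel socket standing, 32 mm across, 38 mm high; origin under its centre
- wrench: bystander: spanner lying flat
- pliers: bystander: red-handled pliers lying, about 190 mm long
- spray_can: bystander: spray can standing, 58 mm across, 170 mm high; origin under its centre
- grease_jar: bystander: grease jar standing, 80 mm across, 70 mm high; origin under its centre

How it is judged:
By the outcome, as a careful person would: the job done as asked, in the order asked, and still so for the second after the job is handed in, with the robot touching nothing.
It also fails if it takes over 67 s, if anything falls off the work surface, if the arm or the gripper's body presses on something with over 40 N, if the wrist force passes 120 N, or if a joint passes its speed limit or range.

ROBOT

A 6-joint arm with a two-finger parallel gripper is mounted at the origin on the work surface. World frame = base frame: x ahead of the robot, y to its left, z up, the work surface at z = 0. Lengths are in m, angles in degrees, forces in N, time in s.
With the tool pointing down it reaches from about 0.35 to 1 m from the base axis. Payload 7.1 kg.
Tool frame: the origin (TCP) lies at the very end of the fingers, on their centre line; the grasp point (between the pads) lies arm.grip_depth behind it (arm.grip_depth is the distance from the TCP to the grasp point, in m); z points along the fingers, x is the direction in which the jaws open and shut, and the axes are right-handed (so a half turn about z gives the same grasp; the last joint's range is limited). The gripper opens to 85 mm and grips with 20 to 120 N. Pads are 22 mm wide; open, the fingers measure 114 mm over their backs; the gripper's body (76 mm by 85 mm) begins 54 mm behind the grasp point. The pads swing forward as they close: fully open they stand 13 mm farther back than shut.
Start: joints at [66.635, 24.242, 93.386, -0, 62.372, -1.089], TCP at [0.237, 0.578, 0.231] pointing down, gripper open.
Joint ranges: [-172.04, 172.04], [-51.8, 120.97], [4.93, 147.93], [-75.15, 255.16], [6.16, 154.13], [-145.62, 145.62]. Speed limits (degrees/s): [136.94, 136.94, 172.46, 180, 180, 180].

INTERFACE

Orientations are given as [roll, pitch, yaw] about the fixed x, y, z axes, in that order (R = Rz(yaw) Ry(pitch) Rx(roll)).
In Python, from bench import arm, imaging gives the robot as it stands.
- The arm moves only by the tool apply_moves, never from a script. Its arguments are lists of equal length, an entry for each row: "delta_pos": the shift along the tool's x, y, z in mm, a list of three; "twist": the turn about the tool's z in rad; "jaw": the opening, from -1 (shut) to 1 (fully open). In form: {"delta_pos": [[x, y, z], ...], "twist": [twist, ...], "jaw": [jaw, ...]}. A call has exactly 10 rows; each row shifts and turns the commanded pose from where the row before left it, along the tool's axes as they then stand; what a row does not reach is not made up. A row lasts 1/8 s, in which the tool goes at most 62.5 mm and 10.7 degrees, less where a joint would pass 70% of its speed; a pose out of reach is approached as far as the arm can. A call is refused whole if a number of a shift passes 62.5 or a number of a turn 0.188, either way. A call with a gripper value outside its range is refused whole. The fingers move at their own pace and stop on an object; "grip_force" is the grip in N (left out, the last holds). Time passes only in rows, so rows that do not move let the fingers close, or fill a call up. It gives the time, the measured TCP pose, the force and the opening at its end, in the units of the state.
- arm.observe(): the state, without advancing time (a new reading comes with each control period).
- imaging.capture(name): name is "scene" or "top" or "wrist"; returns the picture (384x512x3 uint8, blue, green, red); there is no depth.
- imaging.camera_info(name): a dict with "K" (3x3 intrinsics, pixels), "position" and "rotation" of the camera in the world. Camera axes: x right, y up, looking along -z (the intrinsics and any distortion apply to the point x, -y, -z); pixel columns grow to the right and rows downward; lengths in m; the calibration is good to about 2 mm. A picture is of the moment at which its call begins: read the wrist's pose just before it. camera_info takes no time and is no camera call; for the wrist camera it gives the pose at the moment of the call.
- arm.close_job(): hands the job in, once; it reports no verdict.
The state is a dict: "t": time; "qpos": joint angles; "qvel": joint speeds; "tau": joint torques, N m; "eef_pos": TCP position; "ee_rot": TCP orientation; "ft_force": force on the tool from outside, world axes, zero at the start; "wrist_torque": the same for the moment, N m; "opening": finger opening in m.
Only numpy, scipy, OpenCV 4.12 (cv2) and the standard library are available. Lean on these libraries where they do the work, as an engineer would, in place of code of your own. Each camera call takes 0.05 s, during which the arm holds its last target. There are 200 camera calls.

## Working session

There is one attempt and no reset: what is moved stays moved. The work goes in short steps, Python scripts to look and compute and a tool call to move; the robot and the scene stay as the last step left them, time stands still between calls to the robot, and variables do not carry over. Pictures are saved under pics/ and viewed, about 8 in all and at most 12, crops included, and the job is handed in when it is done.

Besides the shell and the picture viewer there is one more tool, called after ">>>" in YAML: its name, and indented under it one key for each argument. apply_moves: Moves the arm, as the interface text tells. Its arguments: {"type":"object","properties":{"delta_pos":{"type":"array"},"twist":{"type":"array"},"jaw":{"type":"array"},"grip_force":{"type":"number"}},"required":["delta_pos","twist","jaw"]}

```bash
mkdir -p pics; ls
python3 - <<'E'
from bench import arm, imaging
import cv2,numpy as np
print(arm.observe(), arm.grip_depth)
for n in("top","scene"):
    im=imaging.capture(n); cv2.imwrite(f"pics/{n}0.png",im)
    i=imaging.camera_info(n); print(n,i)
E
```

```text
pics
{'t': 0.0, 'qpos': array([ 6.66359118e+01,  2.42846833e+01,  9.34328664e+01,  1.78497128e-03,
        6.23723263e+01, -1.08992371e+00]), 'qvel': array([ 0.05819077,  0.05469051, -0.02911237,  0.06282311, -0.05583912,
       -0.00445405]), 'tau': array([ 4.04858845e-03, -5.57377195e+01, -2.81749159e+01,  1.85218737e-04,
        7.30320506e-03,  1.29201405e-05]), 'eef_pos': array([0.23665887, 0.57785625, 0.23053311]), 'ee_rot': array([-1.79996711e+02,  8.98297334e-02,  6.77250092e+01]), 'ft_force': array([-0.23964686, -0.32411604,  0.35427525]), 'wrist_torque': array([ 0.01579876,  0.0094441 , -0.01769897]), 'opening': 0.08584465376543501} 0.0187
top {'K': array([[346.92623274,   0.        , 260.81954389],
       [  0.        , 346.92623274, 190.04998319],
       [  0.        ,   0.        ,   1.        ]]), 'position': array([0.36392448, 0.01498081, 0.96126326]), 'rotation': array([ 12.69453159,   0.30467345, -99.55809511])}
scene {'K': array([[431.70141782,   0.        , 257.04656142],
       [  0.        , 431.70141782, 186.08459593],
       [  0.        ,   0.        ,   1.        ]]), 'position': array([ 1.14701042, -0.57977052,  0.96894135]), 'rotation': array([42.79840227, -0.72524501, 46.86684964])}
```

Run:
```python
import cv2
im=cv2.imread("pics/top0.png"); cv2.imwrite("pics/top0b.png",cv2.resize(im,(800,600),interpolation=cv2.INTER_CUBIC))
```

```text
(no output)
```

View pics/top0b.png

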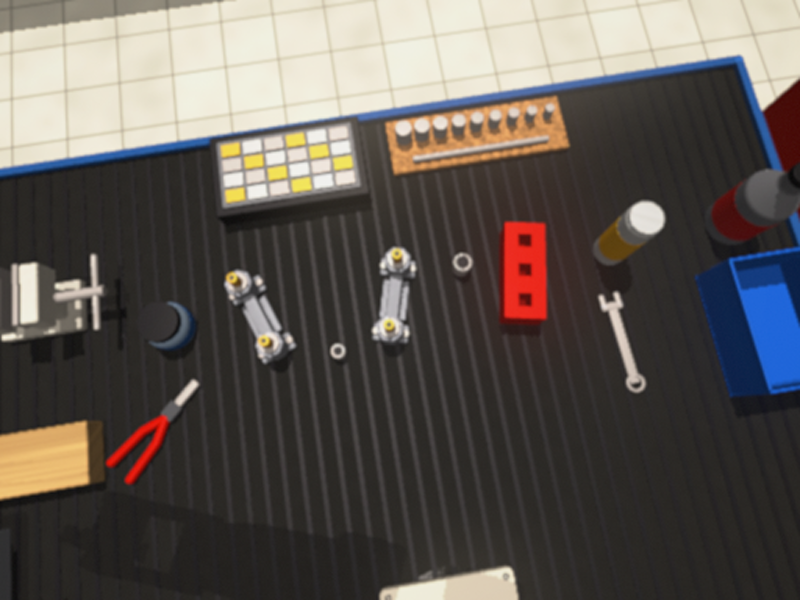

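View pics/scene0.png

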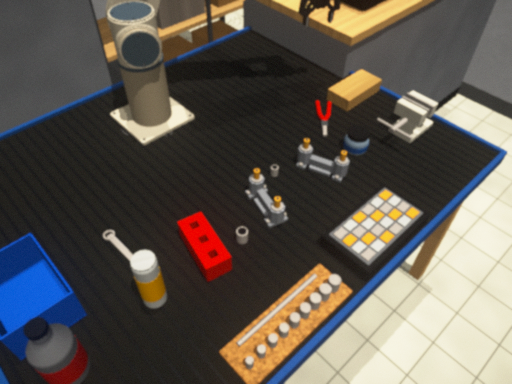

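The top view (800x600) shows the carriers' pins at about (235,280), (265,342) and (397,257), (389,325), and the rack holes at (525,240), (525,270), (525,300). The scene view agrees. Next I measure these by colour.

```bash
cat > h.py <<'E'
import numpy as np,cv2
from scipy.spatial.transform import Rotation as R
def ray(info,uv):
    K=np.array(info["K"]);d=np.linalg.inv(K)@np.array([uv[0],uv[1],1.]);d=np.array([d[0],-d[1],-d[2]])
    return R.from_euler("xyz",info["rotation"],degrees=True).as_matrix()@d
def onz(info,uv,z):
    d=ray(info,uv);p=np.array(info["position"]);return p+d*(z-p[2])/d[2]
def proj(info,P):
    c=R.from_euler("xyz",info["rotation"],degrees=True).as_matrix().T@(np.array(P)-info["position"])
    q=np.array(info["K"])@np.array([c[0],-c[1],-c[2]]);return q[:2]/q[2]
def blobs(mask,lo,hi):
    n,l,s,c=cv2.connectedComponentsWithStats(mask.astype(np.uint8))
    return [(c[i].round(1),s[i][4],l==i) for i in range(1,n) if lo<=s[i][4]<=hi]
def brass(im):
    h=cv2.cvtColor(im,cv2.COLOR_BGR2HSV);return (h[...,0]>=12)&(h[...,0]<=32)&(h[...,1]>130)&(h[...,2]>90)
def red(im):
    h=cv2.cvtColor(im,cv2.COLOR_BGR2HSV);return ((h[...,0]<7)|(h[...,0]>173))&(h[...,1]>150)&(h[...,2]>70)
E
python3 - <<'E'
from h import *
from bench import arm,imaging
for n in("top","scene"):
    im=cv2.imread(f"pics/{n}0.png");i=imaging.camera_info(n)
    for c,a,_ in blobs(brass(im),8,400):print(n,"brass",c,a,onz(i,c,.082).round(4))
    for c,a,m in blobs(red(im),500,4000):
        print(n,"red",c,a)
        cs,h=cv2.findContours(m.astype(np.uint8),cv2.RETR_CCOMP,cv2.CHAIN_APPROX_NONE)
        for k,hh in zip(cs,h[0]):
            if hh[3]>=0 and len(k)>5: print("  hole",k.mean((0,1)).round(1),len(k),onz(i,k.mean((0,1)),.06).round(4))
        print(" corners",cv2.boxPoints(cv2.minAreaRect(cs[0])).round(1).tolist())
i=imaging.camera_info("wrist");print(i)
E
```

```text
top brass [287.2  73.6] 11 [ 0.8783 -0.142   0.082 ]
top brass [274.6  74.9] 10 [ 0.8803 -0.1065  0.082 ]
top brass [188.8  89.5] 79 [0.8764 0.1367 0.082 ]
top brass [147.3  95.8] 88 [0.8768 0.2525 0.082 ]
top brass [203.9  96.7] 79 [0.8476 0.0981 0.082 ]
top brass [162.3 103. ] 89 [0.8482 0.2137 0.082 ]
top brass [219.1 104. ] 78 [0.8187 0.0596 0.082 ]
top brass [177.3 110.6] 86 [0.8186 0.1755 0.082 ]
top brass [192.6 118. ] 87 [0.7899 0.1368 0.082 ]
top brass [150.4 124.6] 92 [0.79   0.2523 0.082 ]
top brass [393.  155.8] 312 [ 0.5932 -0.3743  0.082 ]
top brass [253.9 163.7] 24 [ 0.6335 -0.0071  0.082 ]
top brass [148.4 177.9] 45 [0.6416 0.272  0.082 ]
top brass [249.  208.8] 21 [0.5164 0.0248 0.082 ]
top brass [169.6 218.5] 34 [0.5255 0.2288 0.082 ]
top brass [ 42.4 300. ] 39 [0.3785 0.5561 0.082 ]
top red [501.7  85.9] 523
  hole [507.3  88.7] 7 [ 0.7387 -0.7528  0.06  ]
  hole [508.5  85.9] 10 [ 0.7466 -0.759   0.06  ]
  hole [507.   81.5] 6 [ 0.7605 -0.7592  0.06  ]
  hole [506.   79.5] 6 [ 0.767  -0.7584  0.06  ]
  hole [499.8  70.2] 9 [ 0.7983 -0.7502  0.06  ]
  hole [496.1  
[... 1473 characters left out ...]
39.5] 109 [0.8462 0.0361 0.082 ]
scene red [205.  245.3] 2184
 corners [[172.8000030517578, 222.39999389648438], [202.0, 205.3000030517578], [237.60000610351562, 266.0], [208.39999389648438, 283.1000061035156]]
scene red [ 68.8 369.5] 755
 corners [[38.70000076293945, 372.29998779296875], [78.0999984741211, 341.8999938964844], [95.4000015258789, 364.29998779296875], [55.900001525878906, 394.70001220703125]]
{'K': array([[280.93201303,   0.        , 252.1063483 ],
       [  0.        , 280.93201303, 189.67231139],
       [  0.        ,   0.        ,   1.        ]]), 'position': array([0.1585456 , 0.61038039, 0.37223992]), 'rotation': array([-1.91671251e+01,  1.10703852e-02,  6.77589471e+01])}
```

>>> apply_moves:
  delta_pos:
    - [-19,49,3]
    - [-19,49,3]
    - [-19,49,3]
    - [-19,49,3]
    - [-19,49,3]
    - [-19,49,3]
    - [-19,49,3]
    - [-19,49,3]
    - [-19,49,3]
    - [0,0,0]
  twist: [0,0,0,0,0,0,0,0,0,0]
  jaw: [-0.4,-0.4,-0.4,-0.4,-0.4,-0.4,-0.4,-0.4,-0.4,-0.4]
  grip_force: 20

```text
t: 1.35
eef_pos: [0.5822, 0.2502, 0.2036]
ee_rot: [180.0, 0.0, 67.5]
ft_force: [-0.4, 0.0, -0.5]
opening: 0.0255
```

Run:
```python
from h import *
from bench import arm,imaging
i=imaging.camera_info("wrist");im=imaging.capture("wrist");s=arm.observe();print(s["t"],s["eef_pos"],s["ee_rot"],s["ft_force"],s["opening"],s["qpos"])
cv2.imwrite("pics/w1.png",im)
for c,a,_ in blobs(brass(im),60,4000):print(c,a,onz(i,c,.082).round(4))
for P in [(.6395,.271,.082),(.5235,.229,.082)]:print(proj(i,P))
```

```text
1.4 [0.58072022 0.25152449 0.20360369] [-1.79950778e+02  4.09784779e-02  6.75561028e+01] [-0.00810006 -0.28090374 -0.30174931] 0.025683680831851692 [ 2.23385476e+01  2.66939781e+01  9.35037371e+01  6.45950870e-03
  5.98660877e+01 -4.52207835e+01]
[205.8 137.6] 270 [0.5247 0.2278 0.082 ]
[ 24.4 207.1] 417 [0.5177 0.0277 0.082 ]
[286.7 218.4] 149 [0.6312 0.269  0.082 ]
[ 63.8 302.2] 361 [ 0.6325 -0.0048  0.082 ]
[291.29351933 224.4534502 ]
[206.36090901 135.91276581]
```

View pics/w1.png

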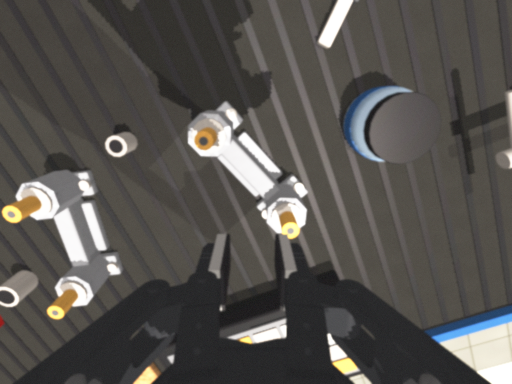

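The wrist view shows carrier 1's pins, with B's head top at (205,139) and A's at (289,230). Carrier 2's pins are on the left, at (12,213) and (60,310). The fingertips are around (220..290, 240). I'm going just above pin B.

>>> apply_moves:
  delta_pos:
    - [-6,-6,14]
    - [-6,-6,14]
    - [-6,-6,14]
    - [-6,-6,14]
    - [-6,-6,14]
    - [-6,-6,14]
    - [-6,-6,14]
    - [0,0,0]
    - [0,0,0]
    - [0,0,0]
  twist: [0,0,0,0,0,0,0,0,0,0]
  jaw: [-0.4,-0.4,-0.4,-0.4,-0.4,-0.4,-0.4,-0.4,-0.4,-0.4]

```text
t: 2.65
eef_pos: [0.5262, 0.2303, 0.1069]
ee_rot: [179.9, -0.1, 67.7]
ft_force: [-0.4, 0.5, -0.3]
opening: 0.0259
```

Run:
```python
from h import *
from bench import arm,imaging
s=arm.observe();i=imaging.camera_info("wrist");im=imaging.capture("wrist");print(s["t"],s["eef_pos"],s["ee_rot"],s["ft_force"],s["opening"],s["qpos"])
cv2.imwrite("pics/w2.png",cv2.resize(im[100:340,130:390],None,fx=2.5,fy=2.5))
for c,a,_ in blobs(brass(im),100,9000):print(c,a,onz(i,c,.082).round(4))
Rm=R.from_euler("xyz",s["ee_rot"],degrees=True).as_matrix()
print(proj(i,s["eef_pos"]),proj(i,s["eef_pos"]-np.array([0,0,.02])), [proj(i,s["eef_pos"]+Rm@[x,0,0]) for x in(-.0128,.0128)])
```

```text
2.65 [0.52615555 0.23031061 0.1069457 ] [ 1.79936428e+02 -6.25721045e-02  6.77210226e+01] [-0.36886681  0.51061963 -0.28519869] 0.02593647467058402 [ 2.24530812e+01  2.97745775e+01  1.04347742e+02 -4.04440680e-04
  4.57884807e+01 -4.52676250e+01]
[246.6 219.3] 391 [0.5192 0.2298 0.082 ]
[  6.2 303.6] 339 [0.5151 0.0417 0.082 ]
[251.34454688 247.80425177] [251.35288659 231.46326683] [array([229.08306981, 247.80629866]), array([273.60131234, 247.8022053 ])]
```

View pics/w2.png

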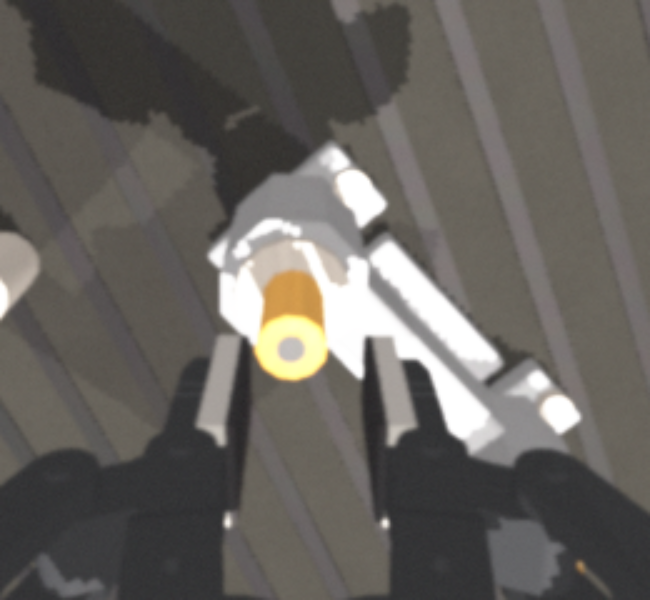

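Head top is at full-image (246.5,239) and the gap's centre near 252 px, so the head sits slightly towards −x.

Run:
```python
from h import *
from bench import arm,imaging
s=arm.observe();i=imaging.camera_info("wrist")
Rm=R.from_euler("xyz",s["ee_rot"],degrees=True).as_matrix()
P=onz(i,(246.5,239.2),.097);print(P,s["eef_pos"],Rm.T@(P-s["eef_pos"])*1000)
im=cv2.imread("pics/w1.png")
P2=i["position"];print(Rm.T@(P2-s["eef_pos"])*1000)
```

```text
[0.52489698 0.22756091 0.097     ] [0.5260656  0.23028344 0.1069188 ] [-2.97227288 -0.05927053  9.91576925]
[   0.20671916  -84.62725028 -141.60966636]
```

>>> apply_moves:
  delta_pos:
    - [-3,0,0]
    - [0,0,0]
    - [0,0,7]
    - [0,0,7]
    - [0,0,7]
    - [0,0,7]
    - [0,0,7]
    - [0,0,0]
    - [2,0,0]
    - [0,0,0]
  twist: [0,0,0,0,0,0,0,0,0,0]
  jaw: [-0.4,-0.4,-0.4,-0.4,-0.4,-0.4,-0.4,-0.4,-0.4,-0.4]

```text
t: 3.95
eef_pos: [0.5254, 0.2293, 0.0716]
ee_rot: [180.0, -0.0, 67.7]
ft_force: [-0.1, -0.2, -0.4]
opening: 0.0257
```

>>> apply_moves:
  delta_pos:
    - [0.2,0,0]
    - [0.2,0,0]
    - [0.2,0,0]
    - [0.2,0,0]
    - [0.2,0,0]
    - [0.2,0,0]
    - [0.2,0,0]
    - [0.2,0,0]
    - [0,0,0]
    - [0,0,0]
  twist: [0,0,0,0,0,0,0,0,0,0]
  jaw: [-0.4,-0.4,-0.4,-0.4,-0.4,-0.4,-0.4,-0.4,-0.4,-0.4]

```text
t: 5.2
eef_pos: [0.5256, 0.2305, 0.0713]
ee_rot: [-180.0, 0.0, 67.7]
ft_force: [-0.1, -0.3, 0.2]
opening: 0.0256
```

```bash
cat > o.py <<'E'
from h import *
from bench import arm,imaging
s=arm.observe();Rm=R.from_euler("xyz",s["ee_rot"],degrees=True).as_matrix()
print(s["t"],s["eef_pos"].round(4),"Ftool",(Rm.T@s["ft_force"]).round(2),"Mtool",(Rm.T@s["wrist_torque"]).round(3),s["opening"].round(4))
print("tool xyz mm",(Rm.T@s["eef_pos"]*1000).round(2), s["ee_rot"].round(2))
E
python3 o.py
```

```text
Traceback (most recent call last):
  File "o.py", line 4, in <module>
    print(s["t"],s["eef_pos"].round(4),"Ftool",(Rm.T@s["ft_force"]).round(2),"Mtool",(Rm.T@s["wrist_torque"]).round(3),s["opening"].round(4))
                                                                                                                       ^^^^^^^^^^^^^^^^^^
AttributeError: 'float' object has no attribute 'round'
```

>>> apply_moves:
  delta_pos:
    - [0.2,0,0]
    - [0.2,0,0]
    - [0.2,0,0]
    - [0.2,0,0]
    - [0.2,0,0]
    - [0.2,0,0]
    - [0,0,0]
    - [0,0,0]
    - [0,0,0]
    - [0,0,0]
  twist: [0,0,0,0,0,0,0,0,0,0]
  jaw: [-0.4,-0.4,-0.4,-0.4,-0.4,-0.4,-0.4,-0.4,-0.4,-0.4]

```text
t: 6.45
eef_pos: [0.5259, 0.2315, 0.0713]
ee_rot: [-180.0, 0.0, 67.7]
ft_force: [-2.4, -4.8, 3.2]
opening: 0.0257
```

```bash
sed -i 's/s\["opening"\].round(4)/round(s["opening"],4)/' o.py; python3 o.py
```

```text
6.45 [0.5259 0.2315 0.0713] Ftool [-5.33 -0.4  -3.23] Mtool [-0.044 -0.888 -0.048] 0.0257
tool xyz mm [413.49 398.93 -71.58] [-1.7999e+02  2.0000e-02  6.7730e+01]
```

>>> apply_moves:
  delta_pos:
    - [-2,0,0]
    - [-2,0,0]
    - [-2,0,0]
    - [-2,0,0]
    - [-0.4,0,0]
    - [-0.2,0,0]
    - [-0.2,0,0]
    - [-0.2,0,0]
    - [0,0,0]
    - [0,0,0]
  twist: [0,0,0,0,0,0,0,0,0,0]
  jaw: [-0.4,-0.4,-0.4,-0.4,-0.4,-0.4,-0.4,-0.4,-0.4,-0.4]

```text
t: 7.7
eef_pos: [0.5227, 0.2234, 0.0713]
ee_rot: [180.0, -0.0, 67.7]
ft_force: [0.3, 1.4, -0.8]
opening: 0.0255
```

```bash
python3 o.py
```

```text
7.7 [0.5227 0.2234 0.0713] Ftool [ 1.47 -0.24  0.83] Mtool [-0.011  0.092  0.029] 0.0255
tool xyz mm [404.81 398.99 -71.3 ] [180.    -0.    67.72]
```

>>> apply_moves:
  delta_pos:
    - [-0.2,0,0]
    - [-0.2,0,0]
    - [-0.2,0,0]
    - [-0.2,0,0]
    - [-0.2,0,0]
    - [0,0,0]
    - [0,0,0]
    - [0,0,0]
    - [0,0,0]
    - [0,0,0]
  twist: [0,0,0,0,0,0,0,0,0,0]
  jaw: [-0.4,-0.4,-0.4,-0.4,-0.4,-0.4,-0.4,-0.4,-0.4,-0.4]

```text
t: 8.95
eef_pos: [0.5226, 0.2226, 0.0715]
ee_rot: [180.0, -0.0, 67.7]
ft_force: [1.8, 5.0, 2.2]
opening: 0.0257
```

```bash
python3 o.py
```

```text
8.95 [0.5226 0.2226 0.0715] Ftool [ 5.29 -0.22 -2.17] Mtool [0.071 0.758 0.044] 0.0257
tool xyz mm [404.13 399.18 -71.07] [ 1.7997e+02 -3.0000e-02  6.7720e+01]
```

B travels 9.4 mm in all between 5 N contacts; less the 7.7 mm jaw clearance, its play is about 1.7 mm, so it is sound. On to pin A.

>>> apply_moves:
  delta_pos:
    - [5,0,0]
    - [0,0,-12]
    - [0,0,-23]
    - [16,16.5,0]
    - [16,16.5,0]
    - [16,16.5,0]
    - [16,16.5,0]
    - [17.5,23.0,0]
    - [0,0,0]
    - [0,0,0]
  twist: [0,0,0,0,0,0,0,0,0,0]
  jaw: [-0.4,-0.4,-0.4,-0.4,-0.4,-0.4,-0.4,-0.4,-0.4,-0.4]

```text
t: 10.2
eef_pos: [0.6362, 0.2682, 0.1061]
ee_rot: [-179.9, 0.1, 67.7]
ft_force: [0.6, -0.8, 0.2]
opening: 0.0254
```

```bash
cat > look.py <<'E'
import sys
from h import *
from bench import arm,imaging
s=arm.observe();i=imaging.camera_info("wrist");im=imaging.capture("wrist")
Rm=R.from_euler("xyz",s["ee_rot"],degrees=True).as_matrix()
print(s["t"],s["eef_pos"].round(4))
cv2.imwrite(f"pics/{sys.argv[1]}.png",cv2.resize(im[100:340,130:390],None,fx=2.5,fy=2.5))
h=cv2.cvtColor(im,cv2.COLOR_BGR2HSV)
def rep(n,m,lo):
    for c,a,mm in blobs(m,lo,9000):
        if 130<c[0]<390:
            ys,xs=np.nonzero(mm);(cx,cy),r=cv2.minEnclosingCircle(np.c_[xs,ys].astype(np.float32))
            P=onz(i,c,.097);print(n,c,a,"x",xs.min(),xs.max(),"y",ys.min(),ys.max(),"delta",(Rm.T@(P-s["eef_pos"])*1000).round(1))
rep("brass",brass(im),60); rep("top",brass(im)&(h[...,2]>225),60)
E
python3 look.py w3
```

```text
10.2 [0.6362 0.2682 0.1061]
brass [253.2 223.6] 440 x 241 267 y 211 253 delta [  1.1 -10.9   9.1]
```

View pics/w3.png

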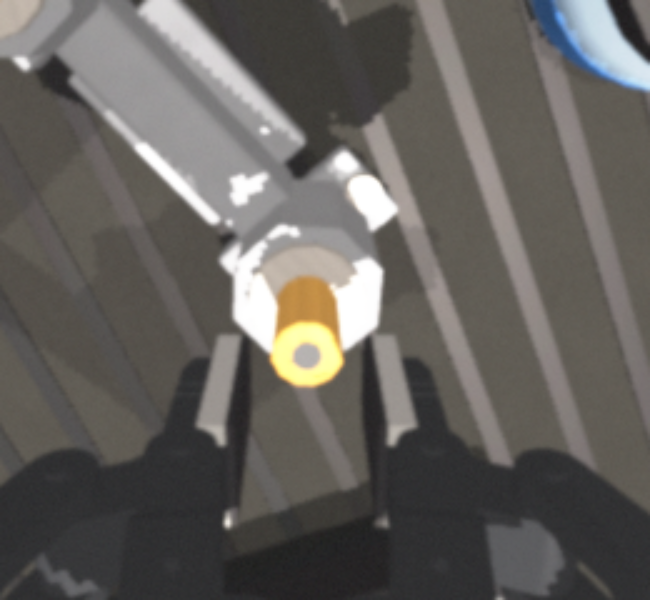

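Pin A's head top is at crop (307,354), full-image (252.8,241.6), which puts it about +0.7 mm in x and +1.6 mm in y from the TCP. Descending and pushing.

>>> apply_moves:
  delta_pos:
    - [0.7,1.6,0]
    - [0,0,7]
    - [0,0,9]
    - [0,0,9]
    - [0,0,9]
    - [0,0,0]
    - [2.5,0,0]
    - [1,0,0]
    - [0.5,0,0]
    - [0.2,0,0]
  twist: [0,0,0,0,0,0,0,0,0,0]
  jaw: [-0.4,-0.4,-0.4,-0.4,-0.4,-0.4,-0.4,-0.4,-0.4,-0.4]

```text
t: 11.5
eef_pos: [0.6405, 0.2719, 0.0726]
ee_rot: [-180.0, 0.1, 67.7]
ft_force: [-1.8, -5.3, 3.3]
opening: 0.0257
```

>>> apply_moves:
  delta_pos:
    - [0.2,0,0]
    - [0.2,0,0]
    - [0.1,0,0]
    - [0.1,0,0]
    - [0.1,0,0]
    - [0,0,0]
    - [0,0,0]
    - [0,0,0]
    - [0,0,0]
    - [0,0,0]
  twist: [0,0,0,0,0,0,0,0,0,0]
  jaw: [-0.4,-0.4,-0.4,-0.4,-0.4,-0.4,-0.4,-0.4,-0.4,-0.4]

```text
t: 12.75
eef_pos: [0.6406, 0.272, 0.0726]
ee_rot: [-180.0, 0.1, 67.7]
ft_force: [-2.4, -6.6, 4.3]
opening: 0.0255
```

```bash
python3 o.py
```

```text
12.75 [0.6406 0.272  0.0726] Ftool [-7.02  0.32 -4.3 ] Mtool [-0.041 -1.328 -0.052] 0.0255
tool xyz mm [494.39 489.6  -73.91] [-1.7997e+02  1.2000e-01  6.7720e+01]
```

>>> apply_moves:
  delta_pos:
    - [-2,0,0]
    - [-2,0,0]
    - [-2,0,0]
    - [-2,0,0]
    - [-0.4,0,0]
    - [-0.4,0,0]
    - [-0.4,0,0]
    - [-0.4,0,0]
    - [-0.2,0,0]
    - [0,0,0]
  twist: [0,0,0,0,0,0,0,0,0,0]
  jaw: [-0.4,-0.4,-0.4,-0.4,-0.4,-0.4,-0.4,-0.4,-0.4,-0.4]

```text
t: 14.0
eef_pos: [0.6373, 0.2643, 0.0723]
ee_rot: [180.0, -0.0, 67.7]
ft_force: [-0.0, -0.2, -1.3]
opening: 0.0256
```

```bash
python3 o.py
```

```text
14.0 [0.6373 0.2643 0.0723] Ftool [-0.21  0.06  1.35] Mtool [-0.008  0.061 -0.022] 0.0256
tool xyz mm [486.13 489.58 -72.27] [180.    -0.    67.73]
```

>>> apply_moves:
  delta_pos:
    - [-0.2,0,0]
    - [-0.2,0,0]
    - [-0.2,0,0]
    - [-0.2,0,0]
    - [-0.2,0,0]
    - [-0.2,0,0]
    - [0,0,0]
    - [0,0,0]
    - [0,0,0]
    - [0,0,0]
  twist: [0,0,0,0,0,0,0,0,0,0]
  jaw: [-0.4,-0.4,-0.4,-0.4,-0.4,-0.4,-0.4,-0.4,-0.4,-0.4]

```text
t: 15.25
eef_pos: [0.6369, 0.2632, 0.0724]
ee_rot: [180.0, -0.0, 67.7]
ft_force: [0.1, 1.4, 0.5]
opening: 0.0257
```

```bash
python3 o.py
```

```text
15.25 [0.6369 0.2632 0.0724] Ftool [ 1.29 -0.43 -0.46] Mtool [0.007 0.231 0.033] 0.0257
tool xyz mm [484.99 489.64 -72.23] [ 1.7999e+02 -1.0000e-02  6.7730e+01]
```

>>> apply_moves:
  delta_pos:
    - [-0.2,0,0]
    - [-0.2,0,0]
    - [-0.2,0,0]
    - [-0.2,0,0]
    - [-0.2,0,0]
    - [-0.2,0,0]
    - [-0.2,0,0]
    - [0,0,0]
    - [0,0,0]
    - [0,0,0]
  twist: [0,0,0,0,0,0,0,0,0,0]
  jaw: [-0.4,-0.4,-0.4,-0.4,-0.4,-0.4,-0.4,-0.4,-0.4,-0.4]

```text
t: 16.5
eef_pos: [0.6368, 0.2625, 0.0728]
ee_rot: [179.9, -0.1, 67.7]
ft_force: [1.7, 4.9, 2.0]
opening: 0.0254
```

```bash
python3 o.py
```

```text
16.5 [0.6368 0.2625 0.0728] Ftool [ 5.19 -0.3  -1.99] Mtool [ 0.186  0.991 -0.022] 0.0254
tool xyz mm [484.43 489.86 -71.66] [ 1.7995e+02 -9.0000e-02  6.7720e+01]
```

A travels 10.0 mm, so its play is about 2.2 mm: also sound. On to carrier 2, pin C.

>>> apply_moves:
  delta_pos:
    - [5,0,0]
    - [0,0,-12]
    - [0,0,-23]
    - [-42.5,16.2,0]
    - [-42.5,16.2,0]
    - [-42.5,16.2,0]
    - [-42.5,16.2,0]
    - [-42.5,16.2,0]
    - [-42.5,16.2,0]
    - [0,0,0]
  twist: [0,0,0,0,0,0,0,0,0,0]
  jaw: [-0.4,-0.4,-0.4,-0.4,-0.4,-0.4,-0.4,-0.4,-0.4,-0.4]

```text
t: 17.75
eef_pos: [0.6319, -0.0096, 0.1091]
ee_rot: [179.9, -0.0, 67.5]
ft_force: [-0.0, 0.9, 0.4]
opening: 0.0258
```

```bash
python3 look.py w4
```

```text
17.75 [ 0.6319 -0.0096  0.1091]
brass [227.3  23.4] 974 x 210 243 y 0 46 delta [ -11.5 -115.8   11.9]
brass [256.6 220.8] 450 x 244 268 y 208 243 delta [  3.2 -11.4  12.1]
top [226.2  18.5] 729 x 210 243 y 0 38 delta [ -12.  -117.8   11.9]
```

View pics/w4.png

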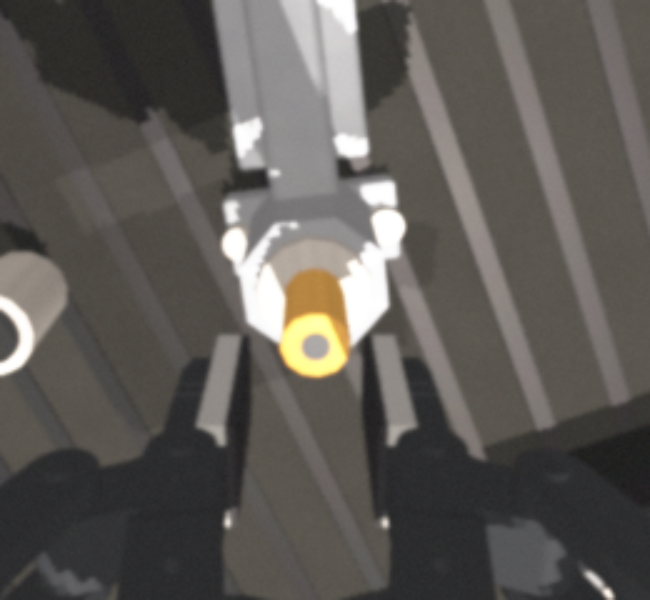

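Pin C's head top is at crop (316,345), so dx is about +2.4 mm and dy about 0.

>>> apply_moves:
  delta_pos:
    - [2.4,0,0]
    - [0,0,7]
    - [0,0,10]
    - [0,0,10]
    - [0,0,10]
    - [0,0,0]
    - [2.5,0,0]
    - [1,0,0]
    - [0.5,0,0]
    - [0.2,0,0]
  twist: [0,0,0,0,0,0,0,0,0,0]
  jaw: [-0.4,-0.4,-0.4,-0.4,-0.4,-0.4,-0.4,-0.4,-0.4,-0.4]

```text
t: 19.05
eef_pos: [0.634, -0.0007, 0.0707]
ee_rot: [180.0, 0.0, 67.7]
ft_force: [-1.3, -4.4, 2.3]
opening: 0.0258
```

```bash
python3 o.py
```

```text
19.05 [ 0.634  -0.0007  0.0707] Ftool [-4.59  0.5  -2.27] Mtool [-0.042 -0.928  0.004] 0.0258
tool xyz mm [239.55 587.06 -70.57] [1.7998e+02 3.0000e-02 6.7730e+01]
```

>>> apply_moves:
  delta_pos:
    - [-2,0,0]
    - [-2,0,0]
    - [-2,0,0]
    - [-2,0,0]
    - [-0.4,0,0]
    - [-0.4,0,0]
    - [-0.2,0,0]
    - [-0.2,0,0]
    - [-0.2,0,0]
    - [0,0,0]
  twist: [0,0,0,0,0,0,0,0,0,0]
  jaw: [-0.4,-0.4,-0.4,-0.4,-0.4,-0.4,-0.4,-0.4,-0.4,-0.4]

```text
t: 20.3
eef_pos: [0.6304, -0.0089, 0.0703]
ee_rot: [-180.0, 0.0, 67.7]
ft_force: [-0.4, 0.5, -0.4]
opening: 0.026
```

```bash
python3 o.py
```

```text
20.3 [ 0.6304 -0.0089  0.0703] Ftool [ 0.35 -0.6   0.42] Mtool [0.029 0.067 0.005] 0.026
tool xyz mm [230.67 586.75 -70.34] [-180.      0.     67.73]
```

Travel is 8.9 mm so far with little force; continuing.

>>> apply_moves:
  delta_pos:
    - [-0.2,0,0]
    - [-0.2,0,0]
    - [-0.2,0,0]
    - [-0.2,0,0]
    - [-0.2,0,0]
    - [-0.2,0,0]
    - [-0.2,0,0]
    - [0,0,0]
    - [0,0,0]
    - [0,0,0]
  twist: [0,0,0,0,0,0,0,0,0,0]
  jaw: [-0.4,-0.4,-0.4,-0.4,-0.4,-0.4,-0.4,-0.4,-0.4,-0.4]

```text
t: 21.55
eef_pos: [0.6299, -0.0103, 0.0703]
ee_rot: [180.0, 0.0, 67.7]
ft_force: [0.3, 0.7, 0.4]
opening: 0.0253
```

```bash
python3 o.py
```

```text
21.55 [ 0.6299 -0.0103  0.0703] Ftool [ 0.73 -0.01 -0.43] Mtool [-0.014  0.06  -0.025] 0.0253
tool xyz mm [229.27 586.79 -70.32] [180.     0.    67.72]
```

>>> apply_moves:
  delta_pos:
    - [-0.2,0,0]
    - [-0.2,0,0]
    - [-0.2,0,0]
    - [-0.2,0,0]
    - [-0.2,0,0]
    - [-0.2,0,0]
    - [-0.2,0,0]
    - [-0.2,0,0]
    - [0,0,0]
    - [0,0,0]
  twist: [0,0,0,0,0,0,0,0,0,0]
  jaw: [-0.4,-0.4,-0.4,-0.4,-0.4,-0.4,-0.4,-0.4,-0.4,-0.4]

```text
t: 22.8
eef_pos: [0.6293, -0.0117, 0.0703]
ee_rot: [-180.0, 0.0, 67.7]
ft_force: [0.2, 0.1, -0.3]
opening: 0.0256
```

```bash
python3 o.py
```

```text
22.8 [ 0.6293 -0.0117  0.0703] Ftool [0.13 0.16 0.3 ] Mtool [ 0.006  0.064 -0.001] 0.0256
tool xyz mm [227.67 586.75 -70.34] [-180.      0.     67.72]
```

>>> apply_moves:
  delta_pos:
    - [-0.3,0,0]
    - [-0.3,0,0]
    - [-0.3,0,0]
    - [-0.3,0,0]
    - [-0.3,0,0]
    - [-0.3,0,0]
    - [-0.2,0,0]
    - [-0.2,0,0]
    - [0,0,0]
    - [0,0,0]
  twist: [0,0,0,0,0,0,0,0,0,0]
  jaw: [-0.4,-0.4,-0.4,-0.4,-0.4,-0.4,-0.4,-0.4,-0.4,-0.4]

```text
t: 24.05
eef_pos: [0.6288, -0.0134, 0.0706]
ee_rot: [180.0, -0.0, 67.7]
ft_force: [0.9, 5.7, 1.7]
opening: 0.0258
```

```bash
python3 o.py
```

```text
24.05 [ 0.6288 -0.0134  0.0706] Ftool [ 5.63 -1.38 -1.71] Mtool [ 0.095  0.898 -0.012] 0.0258
tool xyz mm [225.98 587.   -70.1 ] [ 1.7997e+02 -3.0000e-02  6.7720e+01]
```

C travels 13.6 mm, so its play is about 5.8 mm against 1.7 and 2.2 for A and B. C is the worn pin. I'll centre on it and grip.

>>> apply_moves:
  delta_pos:
    - [2,0,0]
    - [2,0,0]
    - [2,0,0]
    - [1.3,0,0]
    - [0,0,0]
    - [0,0,0]
    - [0,0,0]
    - [0,0,0]
    - [0,0,0]
    - [0,0,0]
  twist: [0,0,0,0,0,0,0,0,0,0]
  jaw: [-0.4,-0.4,-0.4,-0.4,-0.4,-0.45,-0.5,-0.54,-0.58,-1]
  grip_force: 25

```text
t: 25.3
eef_pos: [0.6313, -0.0071, 0.0705]
ee_rot: [180.0, -0.0, 67.7]
ft_force: [-1.2, -0.6, 2.1]
opening: 0.0173
```

```bash
python3 o.py
```

```text
25.3 [ 0.6313 -0.0071  0.0705] Ftool [-1.03 -0.85 -2.14] Mtool [ 0.043 -0.182 -0.025] 0.0173
tool xyz mm [232.78 586.84 -70.37] [179.99  -0.    67.72]
```

>>> apply_moves:
  delta_pos:
    - [0,0,-4]
    - [0,0,-8]
    - [0,0,-12]
    - [0,0,-14]
    - [0,0,-14]
    - [0,0,-14]
    - [0,0,-14]
    - [0,0,-14]
    - [0,0,-6]
    - [0,0,0]
  twist: [0,0,0,0,0,0,0,0,0,0]
  jaw: [-1,-1,-1,-1,-1,-1,-1,-1,-1,-1]
  grip_force: 40

```text
t: 26.55
eef_pos: [0.6314, -0.007, 0.1708]
ee_rot: [180.0, -0.0, 67.7]
ft_force: [-0.4, 0.4, -0.4]
opening: 0.0163
```

```bash
python3 o.py
python3 - <<'E'
from h import *
from bench import arm,imaging
for n in("top","scene"):
    im=cv2.imread(f"pics/{n}0.png");i=imaging.camera_info(n)
    m=[b for b in blobs(red(im),1900,2300)][0][2].astype(np.uint8)
    x,y,w,h=cv2.boundingRect(m); g=cv2.cvtColor(im,cv2.COLOR_BGR2HSV)[...,2]
    er=cv2.erode(cv2.morphologyEx(m,cv2.MORPH_CLOSE,np.ones((15,15))),np.ones((5,5)))
    for c,a,_ in blobs((er>0)&(m==0),8,200): print(n,c,a,onz(i,c,.06).round(4))
E
```

```text
26.55 [ 0.6314 -0.007   0.1708] Ftool [ 0.24 -0.51  0.37] Mtool [-0.005 -0.032  0.004] 0.0163
tool xyz mm [ 232.91  587.02 -170.34] [ 1.7996e+02 -1.0000e-02  6.7720e+01]
```

```bash
python3 look.py w5
python3 - <<'E'
from h import *
from bench import arm,imaging
for n in("top","scene"):
    im=cv2.imread(f"pics/{n}0.png");i=imaging.camera_info(n)
    m=[b for b in blobs(red(im),1900,2300)][0][2].astype(np.uint8)
    cs,_=cv2.findContours(m,cv2.RETR_EXTERNAL,cv2.CHAIN_APPROX_NONE)
    f=cv2.drawContours(np.zeros_like(m),cs,-1,1,-1); f=cv2.erode(f,np.ones((5,5)))
    v=im[...,2]; print(n,np.percentile(v[f>0],[5,20,50,80]))
    for t in(90,130):
      for c,a,_ in blobs((f>0)&(v<t),8,300): print(n,t,c,a,onz(i,c,.06).round(4))
E
```

```text
26.55 [ 0.6314 -0.007   0.1708]
brass [232.   44.8] 473 x 220 243 y 30 59 delta [ -13.4 -115.3   73.7]
brass [252.  264.9] 1502 x 235 269 y 237 294 delta [ 0.5 61.6 73.8]
brass [248.5 318.4] 427 x 228 272 y 306 332 delta [ -2.9 122.   73.8]
brass [267.7 332.2] 111 x 246 276 y 311 343 delta [ 16.  139.1  73.9]
brass [152.1 377. ] 117 x 140 169 y 366 383 delta [-105.   199.9   73.9]
top [231.7  42.1] 295 x 220 242 y 30 54 delta [ -13.5 -116.9   73.7]
top [250.4 287.6] 213 x 236 266 y 280 293 delta [-1.  86.1 73.8]
top [ 94.  193.4 236.  237. ]
top 90 [336.2 153.2] 18 [ 0.6321 -0.2336  0.06  ]
top 90 [336.5 171.6] 14 [ 0.5811 -0.2233  0.06  ]
top 90 [336.7 190.5] 15 [ 0.53   -0.2127  0.06  ]
top 130 [335.5 153.3] 35 [ 0.6321 -0.2317  0.06  ]
top 130 [321.  169.5] 24 [ 0.5938 -0.1834  0.06  ]
top 130 [336.  171.6] 40 [ 0.5813 -0.222   0.06  ]
top 130 [336.3 190.7] 41 [ 0.5296 -0.2116  0.06  ]
top 130 [332.2 204.2] 29 [ 0.4958 -0.1932  0.06  ]
scene [132. 141. 237. 239.]
scene 130 [199.5 261.4] 33 [ 0.6295 -0.2736  0.06  ]
scene 130 [214.7 253.3] 11 [ 0.6364 -0.231   0.06  ]
```

View pics/w5.png

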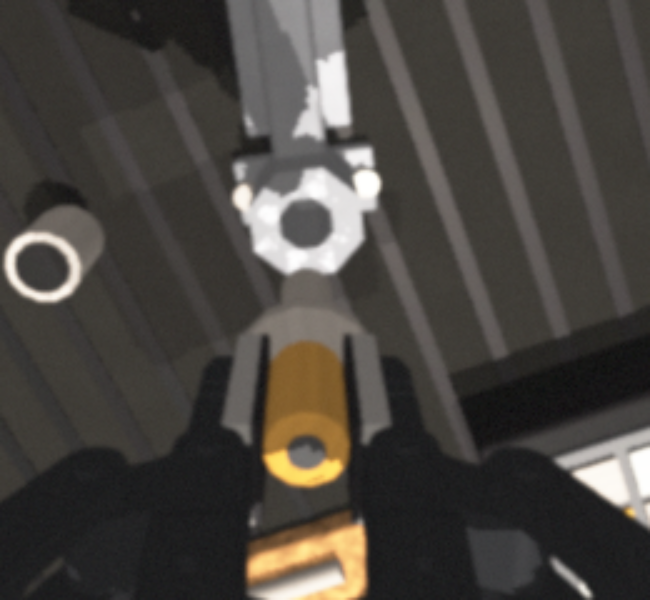

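The pin is held upright between the pads, its shank hangs clear, and C's bore at full-image (252,189) is empty. I use that bore pixel as the alignment reference, then go above rack hole 1.

>>> apply_moves:
  delta_pos:
    - [-20,3,0]
    - [-30,5,0]
    - [-35,6,0]
    - [-35,6,0]
    - [-35,6,0]
    - [-35,5,0]
    - [-20,3,0]
    - [-8,1,0]
    - [0,0,0]
    - [0,0,0]
  twist: [0,0,0,0,0,0,0,0,0,0]
  jaw: [-1,-1,-1,-1,-1,-1,-1,-1,-1,-1]

```text
t: 27.85
eef_pos: [0.5812, -0.2211, 0.1703]
ee_rot: [-180.0, -0.0, 67.8]
ft_force: [0.4, -0.2, -0.7]
opening: 0.017
```

```bash
python3 o.py; python3 look.py w6
```

```text
27.85 [ 0.5812 -0.2211  0.1703] Ftool [-0.02  0.44  0.73] Mtool [-0.    -0.036  0.008] 0.017
tool xyz mm [  15.19  621.6  -170.39] [-1.7999e+02 -1.0000e-02  6.7770e+01]
27.85 [ 0.5812 -0.2211  0.1703]
brass [252.  264.8] 1503 x 235 269 y 237 294 delta [ 0.5 61.1 73.3]
top [250.4 287.1] 244 x 236 268 y 279 293 delta [-1.  85.  73.3]
```

View pics/w6.png

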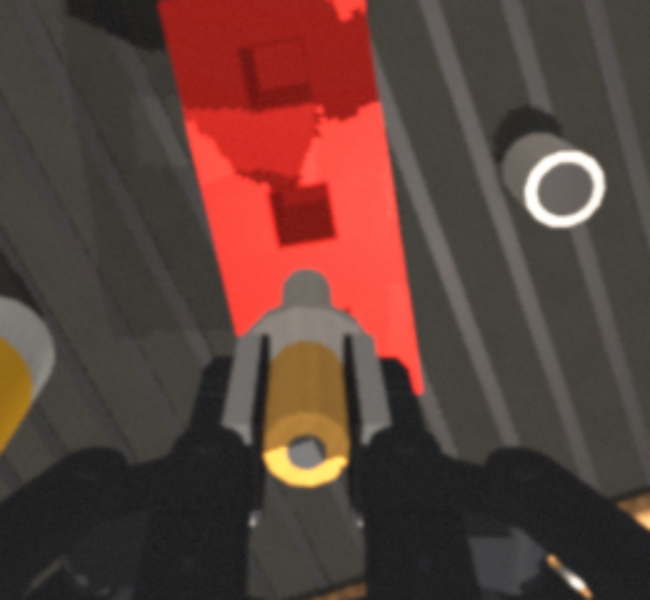

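Hole 1's mouth is centred at crop (303,214), against (305,222) for the bore when the pin was right above it.

Run:
```python
from h import *
from bench import arm,imaging
s=arm.observe();i=imaging.camera_info("wrist");Rm=R.from_euler("xyz",s["ee_rot"],degrees=True).as_matrix()
f=lambda c,z:(Rm.T@(onz(i,(c[0]/2.5+130,c[1]/2.5+100),z)-s["eef_pos"])*1000).round(1)
print("bore",f((305,222),.0615),"hole",f((303,214),.06), f((303,214),.06)-f((305,222),.0615))
```

```text
bore [  0.5   1.6 108.8] hole [ -0.3  -1.1 110.3] [-0.8 -2.7  1.5]
```

Run:
```python
from h import *
from bench import arm,imaging
s=arm.observe();i=imaging.camera_info("wrist");Rm=R.from_euler("xyz",s["ee_rot"],degrees=True).as_matrix()
T=s["eef_pos"]
for y in(-2,0,2):
    print(y,[(((proj(i,T+Rm@(np.array([x,y+dy,z])/1000.)))-[130,100])*2.5).round(0) for x,dy,z in[(0,0,-26.5),(0,9,-26.5),(0,-7.5,53.5),(-7.5,0,53.5),(7.5,0,53.5)]])
```

```text
-2 [array([303., 432.]), array([303., 471.]), array([304., 247.]), array([279., 270.]), array([329., 270.])]
0 [array([303., 441.]), array([303., 479.]), array([304., 253.]), array([279., 277.]), array([328., 277.])]
2 [array([303., 449.]), array([303., 487.]), array([304., 260.]), array([279., 283.]), array([328., 283.])]
```

>>> apply_moves:
  delta_pos:
    - [-0.9,-3.7,0]
    - [0,0,10]
    - [0,0,12]
    - [0,0,12]
    - [0,0,8]
    - [0,0,4]
    - [0,0,5]
    - [0,0,5]
    - [0,0,5]
    - [0,0,5]
  twist: [0,0,0,0,0,0,0,0,0,0]
  jaw: [-1,-1,-1,-1,-1,-1,-1,-1,-1,-1]

```text
t: 29.15
eef_pos: [0.5772, -0.2215, 0.1041]
ee_rot: [180.0, -0.0, 67.7]
ft_force: [0.5, -0.6, -1.1]
opening: 0.0168
```

```bash
python3 o.py; python3 look.py w7
```

```text
29.15 [ 0.5772 -0.2215  0.1041] Ftool [-0.37  0.71  1.15] Mtool [ 0.004  0.015 -0.036] 0.0168
tool xyz mm [  13.88  618.11 -104.01] [179.99  -0.    67.72]
29.15 [ 0.5772 -0.2215  0.1041]
brass [252.3 260.8] 1294 x 234 270 y 237 294 delta [ 0.6 13.4  7.1]
top [252.4 274.9] 335 x 235 267 y 265 294 delta [ 0.7 23.6  7.1]
```

View pics/w7.png

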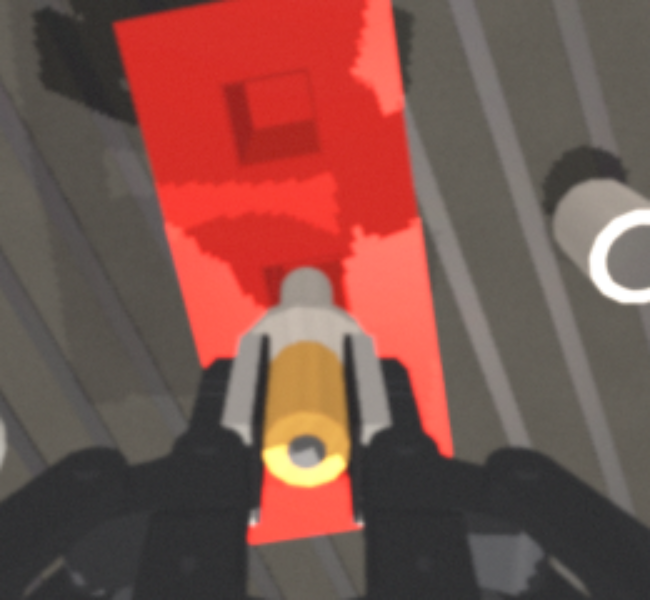

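No force beyond the pin's weight, the head has not shifted in the grip, and the tip lies inside the hole mouth at crop (305,268). Continuing down.

>>> apply_moves:
  delta_pos:
    - [0,0,3]
    - [0,0,3]
    - [0,0,4]
    - [0,0,4]
    - [0,0,4]
    - [0,0,4]
    - [0,0,4]
    - [0,0,4]
    - [0,0,3]
    - [0,0,0]
  twist: [0,0,0,0,0,0,0,0,0,0]
  jaw: [-1,-1,-1,-1,-1,-1,-1,-1,-1,-1]

```text
t: 30.45
eef_pos: [0.577, -0.2214, 0.071]
ee_rot: [-180.0, 0.0, 67.7]
ft_force: [0.1, 0.2, -1.1]
opening: 0.0168
```

```bash
python3 o.py
```

```text
30.45 [ 0.577  -0.2214  0.071 ] Ftool [0.28 0.05 1.09] Mtool [-0.057  0.016 -0.001] 0.0168
tool xyz mm [ 13.88 617.86 -71.33] [-179.97    0.     67.72]
```

Smooth. I lower the last ~2 mm onto the collar, then open a little.

>>> apply_moves:
  delta_pos:
    - [0,0,1]
    - [0,0,1]
    - [0,0,0.3]
    - [0,0,0]
    - [0,0,0]
    - [0,0,0]
    - [0,0,0]
    - [0,0,0]
    - [0,0,0]
    - [0,0,0]
  twist: [0,0,0,0,0,0,0,0,0,0]
  jaw: [-1,-1,-1,-1,-1,-0.5,-0.45,-0.35,-0.3,-0.3]

```text
t: 31.7
eef_pos: [0.5772, -0.2215, 0.069]
ee_rot: [-180.0, 0.0, 67.7]
ft_force: [0.6, 0.7, 0.6]
opening: 0.0301
```

>>> apply_moves:
  delta_pos:
    - [0,0,-3]
    - [0,0,-6]
    - [0,0,-10]
    - [0,0,-15]
    - [0,0,-20]
    - [0,0,-20]
    - [0,0,-20]
    - [0,0,-20]
    - [0,0,0]
    - [0,0,0]
  twist: [0,0,0,0,0,0,0,0,0,0]
  jaw: [-0.3,-0.3,-0.3,-0.3,-0.3,-0.3,-0.3,-0.3,-0.3,-0.3]

```text
t: 32.95
eef_pos: [0.5768, -0.2213, 0.1826]
ee_rot: [-180.0, 0.0, 67.7]
ft_force: [0.3, -0.7, -0.9]
opening: 0.0297
```

Run:
```python
from h import *
from bench import arm,imaging
s=arm.observe();print(s["eef_pos"],s["ft_force"],s["opening"])
i=imaging.camera_info("wrist");im=imaging.capture("wrist");sc=imaging.capture("scene");j=imaging.camera_info("scene")
c=cv2.resize(sc[100:300,150:400],(500,400),interpolation=cv2.INTER_CUBIC);w=cv2.resize(im[0:288,:],None,fx=.78,fy=.78)
cv2.imwrite("pics/fin.png",np.vstack([cv2.copyMakeBorder(c,0,0,0,w.shape[1]-500 if w.shape[1]>500 else 0,cv2.BORDER_CONSTANT)[:, :w.shape[1]],w])[:600])
for n,q,inf in(("w",im,i),("s",sc,j)):
    for c,a,_ in blobs(brass(q),25,1500):
        P=onz(inf,c,.08)
        if .45<P[0]<.7 and -.3<P[1]<.3:print(n,c,a,P.round(4))
```

```text
[ 0.57684008 -0.22127206  0.18263752] [ 0.32551314 -0.74913514 -0.86299304] 0.02968021742083533
w [506.3   9.9] 202 [0.5171 0.0108 0.08  ]
w [251.8 186.8] 162 [ 0.5746 -0.2201  0.08  ]
w [250.7 203.5] 58 [ 0.5894 -0.2273  0.08  ]
s [306. 142.] 59 [0.5204 0.2311 0.08  ]
s [343.  154.3] 62 [0.6338 0.2725 0.08  ]
s [256.4 172.3] 66 [0.5131 0.027  0.08  ]
s [202.1 233.2] 71 [ 0.5788 -0.2236  0.08  ]
```

View pics/fin.png

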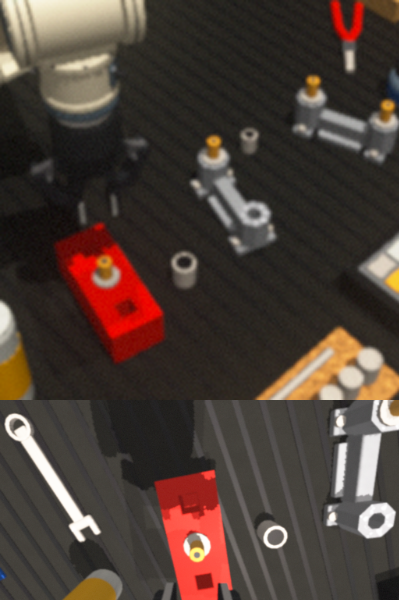

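The pin stands upright in the middle rack hole with its collar on the top (crop (105,268)). The other three pins have not moved, and neither have the bystanders. The gripper is clear, so I'm handing in.

```bash
python3 -c "
from bench import arm
print(arm.observe()['t'],arm.close_job())"
```

```text
the job is handed in; nothing more can be done
33.05 None
```

The worn pin is out and standing in the middle hole of the red rack; the job was handed in at 33 s of the 67 s allowed. The worn pin was the far one (x ≈ 0.63 m) on the carrier nearer the rack.

| Pin | Play felt | Push force | Result |
|---|---|---|---|
| Carrier away from rack, near pin | about 1.7 mm | about 5 N | sound |
| Carrier away from rack, far pin | about 2.2 mm | up to 7 N | sound |
| Carrier by the rack, far pin | about 5.8 mm | up to 5.6 N | worn |
| Carrier by the rack, near pin | not tested | – | taken as sound |

- **Untested pin:** I did not rock the fourth pin. The third one was clearly in the worn range and only one pin is worn.
- **Push force:** one push on the second pin read 7 N, above the 5 N I aimed for but below the 10 N limit. Force was only read at the end of each move, so a higher peak in between would not have shown.
- **Final checks:** the scene and wrist pictures show the worn pin upright with its collar on the rack. Its head is at (0.579, -0.224), within 2 mm of the hole position measured from the top camera. The three other heads are where they started, the nearby objects in view look undisturbed, and the gripper is open and clear above.

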